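# Unlock a spring gauge and draw its rod to the green mark

## Robot

A 6-joint arm with a two-finger parallel gripper is mounted at the origin on the work surface. World frame = base frame: x ahead of the robot, y to its left, z up, the work surface at z = 0. Lengths are in mm, angles in degrees, forces in N, time in s.
With the tool pointing down it reaches from about 300 to 850 mm from the base axis. Payload 4.2 kg.
Tool frame: the origin (TCP) lies at the very end of the fingers, on their centre line; the grasp point (between the pads) lies 19 mm behind it; z points along the fingers, y is the direction in which the jaws open and shut (so a half turn about z gives the same grasp; the last joint's range is limited). The gripper opens to 91 mm and grips with 3 to 60 N. Pads are 32 mm wide; open, the fingers measure 118 mm over their backs; the gripper's body (76 mm by 178 mm) begins 60 mm behind the grasp point.
Start: joints at [-67.781, 18.312, 89.639, -0, 72.044, -1.146], TCP at [228.044, -527.863, 213.976] pointing down, gripper open.
Joint ranges: [-177.97, 177.97], [-48.28, 115.42], [12.27, 149.76], [-77.06, 257.06], [2.81, 150.46], [-146.56, 146.56]. Speed limits (degrees/s): [147.25, 147.25, 180, 180, 180, 180].

## Interface

Orientations are given as [roll, pitch, yaw] about the fixed x, y, z axes, in that order (R = Rz(yaw) Ry(pitch) Rx(roll)).
In Python, from workcell import monitor, eyes, job gives the robot as it stands.
- The arm moves only by the tool move_arm, never from a script. Its argument "increments" is a list that holds one entry, the list of rows, each a list of 7 numbers: the opening, from 0 (shut) to 1 (fully open), then the shift along the tool's x, y, z in cm, then the turn, a rotation vector about the tool's x, y, z in rad. In form: [[[jaw, x, y, z, ax, ay, az], ...]]. A call has 1 to 12 rows; each row shifts and turns the pose as measured when the row begins, along the tool's axes as they then stand; what a row does not reach is not made up. A row lasts 1/8 s, in which the tool goes at most 62.5 mm and 10.7 degrees, less where a joint would pass 70% of its speed; a pose out of reach is approached as far as the arm can. A call is refused whole if a number of a shift passes 6.25 or a number of a turn 0.188, either way. A call with a gripper value outside its range is refused whole. The fingers move at their own pace and stop on an object; "force" is the grip in N (left out, the last holds). Time passes only in rows, so rows that do not move let the fingers close. It gives the time, the measured TCP pose, the force and the opening at its end, in the units of the state.
- monitor.state(): the state, without advancing time (a new reading comes with each control period).
- eyes.grab_frame(name): name is "side" or "top"; returns a dict with "color" (384x512x3 uint8, red, green, blue), "z_map" (384x512 float32, mm along the optical axis (not along the pixel's ray), 0 where there is no reading), "camera_matrix" (3x3 intrinsics, pixels), "rvec" (rotation vector, rad) and "tvec" (3), from world to camera coordinates, as OpenCV has them. Camera axes: x right, y down, z forward; pixel columns grow to the right and rows downward; lengths in mm; the calibration is good to about 2 mm. A picture is of the moment at which its call begins.
- job.job_done(): hands the job in, once; it reports no verdict.
The state is a dict: "time_s": time; "qpos": joint angles; "qvel": joint speeds; "effort": joint torques, N m; "ee_pos": TCP position; "ee_rot": TCP orientation; "force": force on the tool from outside, world axes, zero at the start; "torque": the same for the moment, N m; "gripper_width": finger opening in mm.
Only numpy, scipy, OpenCV 4.12 (cv2) and the standard library are available. Lean on these libraries where they do the work, as an engineer would, in place of code of your own. Each camera call takes 0.05 s, during which the arm holds its last target. There are 200 camera calls.

## Task

With the red-handled key, turn the brass bar head of the gauge's yellow latch anticlockwise, seen from above, until the latch is fully open, then put the key back upright in its stand and let go of it. Then take the gauge rod by its orange handle, draw it out against its spring until the green band is at the tube's mouth (the mouth lies within the band, no red showing), and finish while still holding it there. Work the latch only with the key, and leave the jar, the pipe coupling and the plug where they are.

Things in the scene. Friction and masses are not known exactly. Their poses are not given: they have to be found in the camera images.
- gauge: Fixed spring gauge: dark base plate 230 x 90 x 12 mm and a level grey tube (diameter 38 mm, axis 75 mm above the bench) on two uprights, pale rim at its mouth. Origin on the bench under the tube's axis, 30 mm behind the mouth; local x = level direction in which the rod is pulled out, z up. Tube from x = -165 to +30 mm, base plate from -170 to +60 mm.
- mouth (a point): Centre of the tube's mouth, where the rod comes out, 75 mm above the bench; axes as gauge.
- rod (a joint): How far the 16 mm rod is drawn out, in m: 0 = fully in (start), 0.105 = stop. Its spring pulls back in: about 4 N at 0, 11 N at 0.075. On the rod, in the order they come out: bare steel, a 14 mm green band (mouth within it from 0.068 to 0.082), red. A lug on the rod, in the tube's top slot, is blocked by the latch until that has turned about 0.3 rad.
- handle: Orange handle on the rod's outer end: a level round neck of diameter 20 mm, 40 mm long, between black flanges of diameter 34 mm, 5 mm thick. Origin in the middle of the neck on the rod's axis (75 mm above the bench, 31 mm outside the mouth when the rod is fully in); local x along the rod, outward. Space beside it is free; the base plate (12 mm high) ends below it.
- lock (a joint): Turn of the captive latch screw in rad: 0 = locked, 1.2 = stop, fully open; grows anticlockwise seen from above. Stays where it is left (friction about 0.12 N m).
- latch: Yellow latch arm (43 x 14 x 8 mm) with a brass bar head, on a post beside the tube. Origin on the screw's upright axis, 96 mm above the bench; local x along arm and bar head, z up. The bar head is 26 mm (x) by 6 mm (y), centred on the axis, from 11 to 19 mm above the origin, with a 45 degree ridge 20 mm long on top up to 22 mm; the hub's top under it is at 11 mm.
- key: Loose key, 95 mm tall, 0.22 kg, upright in the stand at first. Origin: centre of its underside, z up. Foot: steel socket 42 x 20 mm (x, y), 22 mm tall, pocket from below 32 (x) by 10 (y) by 16 mm deep, fits over the bar head either way round (2 to 3 mm, 0.15 rad of play), its origin then 11 mm above the latch's. Top: red flat-sided grip 34 (x) by 24 mm (y), from 55 to 95 mm up.
- stand: Fixed grey open box for the key on a 100 x 75 x 4 mm foot: inside 52 mm (x) by 32 mm (y), 5 mm walls, rim 36 mm above the bench, inner floor 5 mm above the bench. Origin at the centre of its underside, z up. The key's x lies along the stand's x.
- grease_jar: Bystander: green jar, diameter 58 mm, 75 mm tall, standing. Origin at the centre of its underside.
- coupling: Bystander: dark steel pipe coupling, a ring of diameter 54 mm, 55 mm tall, standing. Origin at the centre of its underside.
- plug: Bystander: turned steel plug, foot of diameter 56 mm, 60 mm tall, standing. Origin at the centre of its underside.

How it is judged (in metres and radians):
On the way, in this order (a step that is already met when the one before it is completed fails the run):
1. the key, on the bar head, has turned the latch open (joint past 1.0 rad) (value of joint lock above 1 rad and horizontal distance between key and latch below 0.012 m), for 0.1 s.
2. the key stands in its stand again, released (x of key in the frame of stand between -0.015 and 0.015 m and y of key in the frame of stand between -0.015 and 0.015 m and z of key in the frame of stand below 0.012 m and angle between key's own z axis and vertical below 0.2 rad and contact force between the fingers and key below 0.1 N), for 0.2 s.
At the end, for the whole second after the job is handed in: The rod is out 68 to 82 mm (mouth within the green band), still, and held by the fingers on its handle (over 3 N); the latch is open past 0.95 rad; the key stands upright (0.2 rad) on its stand's floor, within 15 mm of the middle in x and y, not touched by the fingers (all of step 2 and value of joint rod between 0.068 and 0.082 m and velocity of joint rod between -0.01 and 0.01 m/s and contact force between the fingers and handle above 3 N and contact force between key and handle below 0.1 N and value of joint lock above 0.95 rad); the arm keeps its last pose, push and grip.
It fails at once if the rod is pulled out into the red (more than 86 mm) (value of joint rod above 0.086 m).
It fails at once if the robot itself pushes the latch (over 3 N) instead of using the key (contact force between any of the fingers, the arm and latch above 3 N).
It fails at once if the grease jar is moved more than 20 mm or tipped (distance of grease_jar from where it was at the start of the episode above 0.02 m or angle between grease_jar's own z axis and vertical above 0.4 rad).
It fails at once if the coupling is moved more than 20 mm or tipped (distance of coupling from where it was at the start of the episode above 0.02 m or angle between coupling's own z axis and vertical above 0.4 rad).
It fails at once if the plug is moved more than 20 mm or tipped (distance of plug from where it was at the start of the episode above 0.02 m or angle between plug's own z axis and vertical above 0.4 rad).
It also fails if it takes over 72 s, if anything falls off the work surface, if the arm or the gripper's body presses on something with over 40 N, if the wrist force passes 120 N, or if a joint passes its speed limit or range.

## Working session

There is one attempt and no reset: what is moved stays moved. The work goes in short steps, Python scripts to look and compute and a tool call to move; the robot and the scene stay as the last step left them, time stands still between calls to the robot, and variables do not carry over. Pictures are saved under pics/ and viewed, about 8 in all and at most 12, crops included, and the job is handed in when it is done.

Besides the shell and the picture viewer there is one more tool, called after "Call:" as name(argument=value, ...) on one line, values as JSON. move_arm: Moves the arm, as the interface text tells. Its arguments: {"type":"object","properties":{"increments":{"type":"array"},"force":{"type":"number"}},"required":["increments"]}

```bash
mkdir -p pics; cat > h.py <<'E'
import numpy as np, cv2
from workcell import monitor, eyes, job
def grab(n,save=None):
    f=eyes.grab_frame(n)
    if save: cv2.imwrite('pics/'+save,cv2.cvtColor(f['color'],cv2.COLOR_RGB2BGR))
    f['R']=cv2.Rodrigues(np.array(f['rvec'],float))[0]; f['t']=np.array(f['tvec'],float).ravel()
    return f
def cloud(f):
    z=f['z_map']; K=np.array(f['camera_matrix']); v,u=np.mgrid[:z.shape[0],:z.shape[1]]
    P=np.stack([(u-K[0,2])/K[0,0]*z,(v-K[1,2])/K[1,1]*z,z],-1)
    return (P-f['t'])@f['R']
def ray(f,u,v,h):
    K=np.array(f['camera_matrix']); d=f['R'].T@np.array([(u-K[0,2])/K[0,0],(v-K[1,2])/K[1,1],1]); c=-f['R'].T@f['t']
    return c+d*(h-c[2])/d[2]
E
python3 - <<'E'
from h import *
a=grab('top');b=grab('side')
cv2.imwrite('pics/a.png',cv2.cvtColor(cv2.resize(a['color'],(784,588)),cv2.COLOR_RGB2BGR))
cv2.imwrite('pics/b.png',cv2.cvtColor(cv2.resize(b['color'],(784,588)),cv2.COLOR_RGB2BGR))
for f in(a,b):
    print(f['camera_matrix'],-f['R'].T@f['t'],f['R'][2]); 
    print((f['z_map']>0).mean())
print(monitor.state())
E
```

```text
[[486.29736873   0.         259.74488746]
 [  0.         486.29736873 193.12437681]
 [  0.           0.           1.        ]] [ 490.63405497   74.19615129 1202.00942811] [ 0.10285399 -0.00966964 -0.99464946]
0.995880126953125
[[447.46322259   0.         241.25915485]
 [  0.         447.46322259 193.28227544]
 [  0.           0.           1.        ]] [307.76608852 859.73770302 919.4906268 ] [ 0.24087636 -0.66438722 -0.70750845]
0.9960276285807291
{'time_s': 0.1, 'qpos': array([-6.77800596e+01,  1.83495747e+01,  8.96997576e+01, -1.48052623e-04,
        7.20424733e+01, -1.14570048e+00]), 'qvel': array([-0.07499569, -0.16699524, -0.12824831, -0.05744212,  0.10625182,
        0.01219026]), 'effort': array([ 1.82205617e-04, -4.13332272e+01, -2.32509148e+01,  7.28800683e-02,
        4.21764760e-02, -7.70061229e-05]), 'ee_pos': array([ 227.87740825, -527.43351682,  213.18602073]), 'ee_rot': array([-1.79908210e+02, -1.69490385e-03,  2.33656853e+01]), 'force': array([ 0.29272773,  0.40971199, -0.82475761]), 'torque': array([ 0.00633806, -0.02513423,  0.00457885]), 'gripper_width': 91.30866995435473}
```

View pics/a.png

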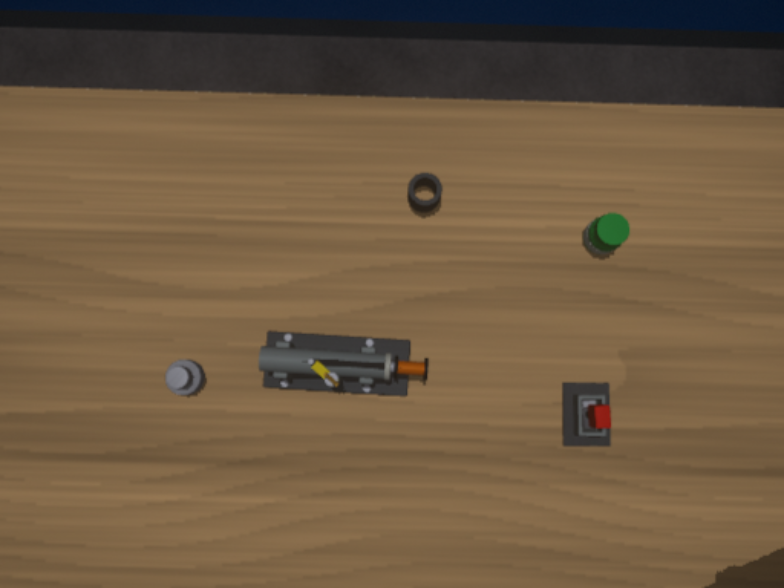

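View pics/b.png

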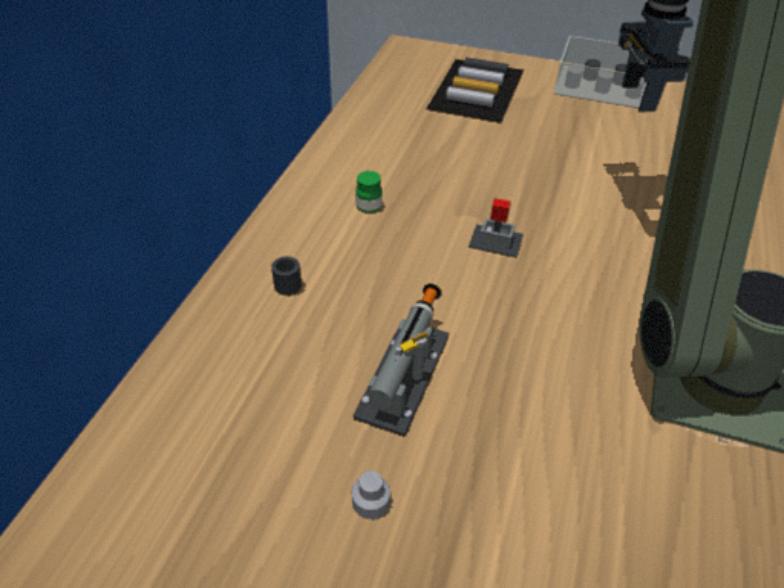

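Top view (784×588): the gauge tube runs from (265,358) to (390,367) and points right, with the orange handle at (412,368). The latch is at (325,373), the key/stand at (598,415)/(586,414), the jar at (612,230), the coupling at (425,190) and the plug at (182,378). The side view agrees, with the key at (500,210) and the latch at (415,342). Next I measure.

```bash
cat > m.py <<'E'
from h import *
def masks(f):
    h=cv2.cvtColor(f['color'],cv2.COLOR_RGB2HSV).astype(int); H,S,V=h[...,0],h[...,1],h[...,2]
    return dict(red=((H<5)|(H>174))&(S>180)&(V>90),orange=(H>=6)&(H<14)&(S>215)&(V>90),yellow=(H>20)&(H<32)&(S>200)&(V>110),green=(H>45)&(H<75)&(S>130))
if __name__=='__main__':
  for n in('top','side'):
    f=grab(n);P=cloud(f)
    for k,m in masks(f).items():
        m=m.astype(np.uint8);c,l,s,ce=cv2.connectedComponentsWithStats(m)
        if c<2: print(n,k,'none');continue
        i=1+np.argmax(s[1:,4]);q=l==i;p=P[q]
        zt=np.percentile(p[:,2],90)
        t=p[p[:,2]>zt-6]
        r=cv2.minAreaRect(t[:,:2].astype(np.float32))
        print(n,k,s[i],'med',np.median(p,0).round(1),'ztop',zt.round(1),'toprect',np.round(r[0],1),np.round(r[1],1),round(r[2],1))
    z=P[...,2];X,Y=P[...,0],P[...,1]
    # tube top, walls, plates
    roi=(X>250)&(X<650)&(abs(Y)<450)&(f['z_map']>0)
    S=cv2.cvtColor(f['color'],cv2.COLOR_RGB2HSV)[...,1]
    for nm,lo,hi,sat in(('tube',82,100,80),('plate',8,17,90),('rim',31,40,90),('foot',1.5,7,90)):
        q=(roi&(z>lo)&(z<hi)&(S<sat)).astype(np.uint8);c,l,s,ce=cv2.connectedComponentsWithStats(q)
        for i in range(1,c):
            if s[i,4]>35:
                p=P[l==i];r=cv2.minAreaRect(p[:,:2].astype(np.float32));print(n,nm,s[i,4],np.round(r[0],1),np.round(r[1],1),round(r[2],1),'z',np.median(p[:,2]).round(1))
E
python3 m.py
python3 - <<'E'
from h import *
a=grab('top');b=grab('side')
A=cv2.resize(a['color'][225:300,160:290],None,fx=6,fy=6,interpolation=2)
B=cv2.resize(b['color'][120:285,225:355],None,fx=3.6,fy=3.6,interpolation=2)
C=cv2.resize(a['color'][240:300,355:410],None,fx=5.4,fy=5.4,interpolation=2)
print(A.shape,B.shape)
cv2.imwrite('pics/c.png',cv2.cvtColor(A,cv2.COLOR_RGB2BGR));cv2.imwrite('pics/d.png',cv2.cvtColor(B,cv2.COLOR_RGB2BGR))
E
```

```text
top red [388 265  11  15 143] med [ 433.9 -240.4   99.6] ztop 102.0 toprect [ 433.7 -240.1] [33.  21.8] 8.2
top orange [265 241  12   3  28] med [494.2  36.   81.9] ztop 85.7 toprect [494.5  36.1] [ 4.6 25.3] 1.3
top yellow [204 236  11  10  47] med [495.4 175.2 105.4] ztop 107.5 toprect [488.6 130.9] [111.9  18.8] 82.6
top green [385 140  26  23 429] med [ 717.6 -260.7   73.8] ztop 77.2 toprect [621.5 -99.8] [ 48.6 432.8] 30.5
top tube 1236 [503.6 165.7] [204.9  36.8] 87.9 z 91.3
top plate 808 [530.4 156.8] [229.   35.6] 87.4 z 12.0
top plate 742 [476.6 158.8] [228.5  35.3] 88.2 z 12.0
top rim 148 [476.6 393. ] [50.1 52.1] 88.8 z 33.8
top rim 150 [ 432.3 -241.8] [61.5 44. ] 1.3 z 35.2
top foot 470 [ 432.3 -241.9] [99.1 74.7] 1.6 z 3.9
side red [321 130  12  15 134] med [ 432.3 -232.5   91.2] ztop 99.8 toprect [ 432.9 -239.9] [31.2 25.8] 3.2
side orange [276 188   9  10  37] med [496.7  35.3  83.3] ztop 85.5 toprect [496.4  40.2] [16.2 41.8] 0.6
side yellow [262 222  10   7  45] med [492.2 174.8 104. ] ztop 106.1 toprect [492.5 175.3] [23.3 15.3] 57.5
side green [233 112  16  19 250] med [ 714.2 -250.8   68.7] ztop 75.1 toprect [ 719.  -263.9] [45.2 53.9] 19.4
side tube 817 [494.8 165.5] [208.   50.9] 88.4 z 90.7
side plate 44 [ 431.4 -224. ] [60.4 10. ] 0.8 z 12.7
side plate 67 [542.  124.8] [115.3   6.5] 88.3 z 10.9
side plate 927 [502.  158.1] [232.3  89.3] 87.7 z 11.4
side plate 51 [468.8 412.5] [53.  21.6] 19.9 z 13.1
side rim 98 [ 430.9 -241.5] [62.2 44.9] 1.5 z 34.5
side rim 156 [472.4 399.5] [50.3 44.3] 23.7 z 33.5
side foot 205 [ 431.2 -244.4] [81.7 99.8] 89.9 z 3.5
(450, 780, 3) (594, 468, 3)
```

View pics/c.png

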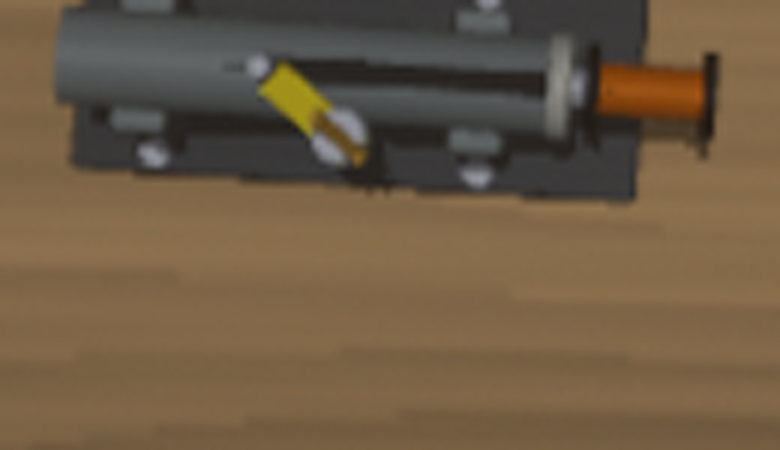

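```bash
python3 - <<'E'
from h import *
a=grab('top');b=grab('side')
A=cv2.resize(a['color'][232:262,195:235],None,fx=10,fy=10,interpolation=2)
B=cv2.resize(b['color'][208:248,250:290],None,fx=10,fy=10,interpolation=2)
A=cv2.copyMakeBorder(A,0,100,0,0,0)
cv2.imwrite('pics/e.png',cv2.cvtColor(np.hstack([A,B]),cv2.COLOR_RGB2BGR))
for u,v,h in((216.2,247.3,107),(213,244.7,115),(220.3,251.7,115)): print(ray(a,u,v,h).round(1))
E
```

```text
[479.7 158.  107. ]
[485.4 164.7 115. ]
[470.3 148.  115. ]
```

View pics/e.png

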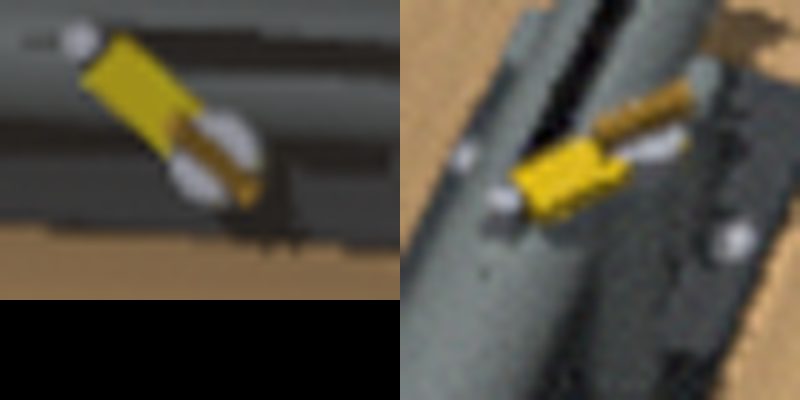

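```bash
python3 - <<'E'
from h import *
a=grab('top');b=grab('side')
ta=lambda u,v:(195+u/10-.45,232+v/10-.45); tb=lambda u,v:(250+u/10-.45,208+v/10-.45)
def show(n,f,p,q,h):
    P,Q=ray(f,*p,h),ray(f,*q,h);d=P-Q;print(n,P.round(1)[:2],Q.round(1)[:2],'mid',((P+Q)/2).round(1)[:2],'yaw',np.degrees(np.arctan2(d[1],d[0])).round(1))
show('top bar',a,ta(175,123),ta(254,194),116)
show('side bar',b,tb(198,135),tb(290,92),116)
show('top arm',a,ta(102,57),ta(185,137),104)
show('side arm',b,tb(122,193),tb(215,160),104)
print('hub top',ray(a,*ta(216,157),107)); 
print('mouth/handle', ray(a,265+6,241.5,85),ray(b,280.5,193,85))
# two-ray triangulation of bar middle
def line(f,u,v):
    p=ray(f,u,v,0);q=ray(f,u,v,200);return p,(q-p)/np.linalg.norm(q-p)
p1,d1=line(a,*ta(214.5,158.5));p2,d2=line(b,*tb(244,113.5))
s=np.linalg.lstsq(np.stack([d1,-d2],1),p2-p1,rcond=None)[0];print('tri',p1+s[0]*d1,p2+s[1]*d2)
E
```

```text
top bar [487.2 166.8] [472.  148.8] mid [479.6 157.8] yaw 49.8
side bar [486.3 170.7] [469.5 150. ] mid [477.9 160.4] yaw 51.0
top arm [501.5 184.7] [484.1 165.4] mid [492.8 175.1] yaw 47.8
side arm [500.6 184.3] [482.7 166.7] mid [491.7 175.5] yaw 44.5
hub top [479.83015363 158.12959104 107.        ]
mouth/handle [495.61195595  34.98943986  85.        ] [494.85532879  40.08975506  85.        ]
tri [479.55003931 157.99335147 112.98135638] [478.59946086 157.7705927  112.9738907 ]
```

Call:
move_arm(increments=[[[0.6, 0, 0, 0, 0, 0, 0.18], [0.6, 0, 0, 0, 0, 0, 0.18], [0.6, 0, 0, 0, 0, 0, 0]]], force=50)

```text
time_s: 0.88
ee_pos: [228.0, -527.8, 214.0]
ee_rot: [180.0, -0.0, 2.2]
force: [-0.1, -0.1, 0.1]
gripper_width: 63.9
```

Call:
move_arm(increments=[[[0.6, 2.16, -2.8, 0, 0, 0, 0], [0.6, 3.2, -4.2, 0, 0, 0, 0], [0.6, 3.2, -4.2, 0, 0, 0, 0], [0.6, 3.2, -4.2, 0, 0, 0, 0], [0.6, 3.2, -4.2, 0, 0, 0, 0], [0.6, 3.2, -4.2, 0, 0, 0, 0], [0.6, 2.5, -3.2, 0, 0, 0, 0], [0.6, 1, -1, 0, 0, 0, 0], [0.6, 0, 0, 0, 0, 0, 0]]])

```text
time_s: 2.0
ee_pos: [436.8, -231.0, 214.2]
ee_rot: [179.8, -0.1, 3.7]
force: [-0.6, -0.3, 0.3]
gripper_width: 54.6
```

Call:
move_arm(increments=[[[0.6, -0.35, 0.93, 0, 0, 0, 0.035], [0.6, 0, 0, 0, 0, 0, 0], [0.6, 0, 0, 3, 0, 0, 0], [0.6, 0, 0, 3, 0, 0, 0]]])

```text
time_s: 2.5
ee_pos: [433.3, -246.9, 155.3]
ee_rot: [179.5, -0.4, 1.3]
force: [0.3, -0.1, -0.3]
gripper_width: 54.6
```

```bash
python3 - <<'E'
from h import *
s=monitor.state();print(s['ee_pos'],s['ee_rot'])
a=grab('top');b=grab('side')
A=cv2.resize(a['color'][235:305,350:430],None,fx=5,fy=5,interpolation=2)
B=cv2.resize(b['color'][95:175,290:370],None,fx=5,fy=5,interpolation=2)
A=cv2.copyMakeBorder(A,0,50,0,0,0)
cv2.imwrite('pics/f.png',cv2.cvtColor(np.hstack([A,B]),cv2.COLOR_RGB2BGR))
E
```

```text
[ 433.25673759 -246.89204429  155.28607813] [179.52349139  -0.41812534   1.27411999]
```

View pics/f.png

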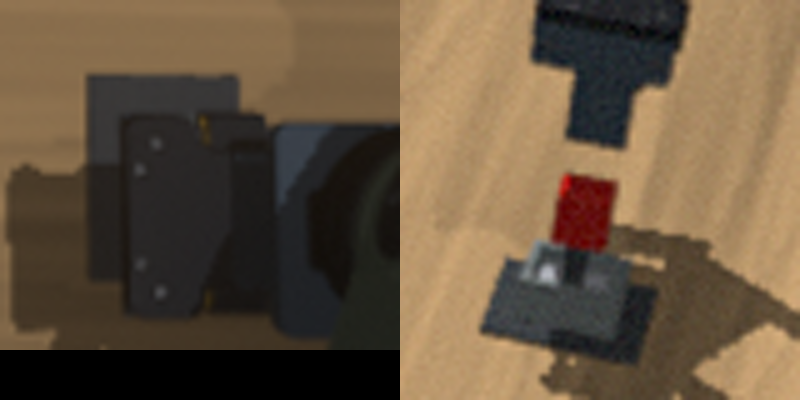

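The side crop shows the fingers (600,110) right above the red grip (585,210), with the stand below. I correct y and go down.

Call:
move_arm(increments=[[[0.6, 0, -0.62, 0, 0, 0, 0], [0.6, 0, 0, 2.5, 0, 0, 0], [0.6, 0, 0, 2.5, 0, 0, 0], [0.6, 0, 0, 2.5, 0, 0, 0], [0.6, 0, 0, 1.2, 0, 0, 0], [0.6, 0, 0, 0, 0, 0, 0]]])

```text
time_s: 3.35
ee_pos: [435.8, -242.9, 71.6]
ee_rot: [179.4, -0.8, 1.1]
force: [0.1, -0.4, -0.0]
gripper_width: 54.7
```

Call:
move_arm(increments=[[[0.6, -0.2, -0.15, 0.8, 0.01, -0.014, 0], [0.6, 0, 0, 0, 0, 0, 0], [0.2, 0, 0, 0, 0, 0, 0], [0.2, 0, 0, 0, 0, 0, 0], [0.2, 0, 0, 0, 0, 0, 0], [0.2, 0, 0, 0, 0, 0, 0], [0.0, 0, 0, 0, 0, 0, 0], [0.0, 0, 0, 0, 0, 0, 0]]])

```text
time_s: 4.35
ee_pos: [435.6, -242.4, 65.8]
ee_rot: [179.8, -0.2, 1.1]
force: [1.5, 0.1, -0.4]
gripper_width: 23.7
```

Call:
move_arm(increments=[[[0.0, 0, 0, -1.5, 0, 0, 0], [0.0, 0, 0, -3, 0, 0, 0], [0.0, 0, 0, -4, 0, 0, 0], [0.0, 0, 0, -4, 0, 0, 0], [0.0, 0, 0, -2.5, 0, 0, 0], [0.0, 0, 0, 0, 0, 0, 0]]])

```text
time_s: 5.1
ee_pos: [433.8, -241.1, 222.7]
ee_rot: [179.9, -0.1, 1.1]
force: [-0.8, -0.4, -2.7]
gripper_width: 23.7
```

```bash
python3 - <<'E'
from h import *
from m import masks
s=monitor.state();print(s['ee_pos'],s['ee_rot'],s['gripper_width'],s['force'])
b=grab('side')
B=cv2.resize(b['color'][40:170,290:390],None,fx=4.5,fy=4.5,interpolation=2)
cv2.imwrite('pics/g.png',cv2.cvtColor(B,cv2.COLOR_RGB2BGR))
E
```

```text
[ 433.75277231 -241.12382962  222.74242904] [ 1.79858989e+02 -6.40033832e-02  1.12960201e+00] 23.736923810030294 [-0.83090954 -0.43023783 -2.65386665]
```

View pics/g.png

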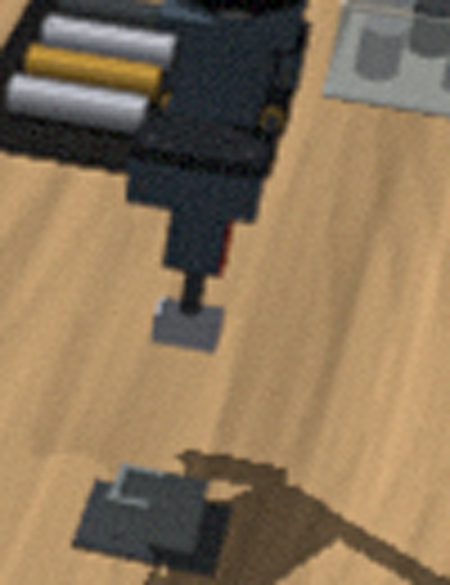

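The key is lifted: the socket spans (153–222, 300–352) in the crop, and a red sliver shows to the right of the finger, so the key sits slightly to −x in the grip. I compute the offset and go to the latch.

```bash
python3 - <<'E'
from h import *
b=grab('side')
c=lambda u,v:((u+.5)/4.5-.5+290,(v+.5)/4.5-.5+40)
for p in((153,340),(218,352)): print(ray(b,*c(*p),162).round(1))
P=cloud(b); g=b['color'].astype(int)
# socket depth points
sel=(P[...,2]>163)&(P[...,2]<183)&(abs(P[...,0]-433)<40)&(abs(P[...,1]+240)<30)
p=P[sel];print(len(p),p.min(0),p.max(0),np.median(p,0))
for z in (166,171,176,181):
  q=p[abs(p[:,2]-z)<3]; print(z,len(q),q.min(0).round(1),q.max(0).round(1))
E
```

```text
[ 449.8 -233.2  162. ]
[ 407.9 -234.3  162. ]
121 [ 408.16256341 -256.32969991  163.28632562] [ 449.85129589 -224.82155931  182.99742231] [ 428.34092426 -233.06431613  176.06646614]
166 25 [ 408.2 -247.3  163.3] [ 448.4 -228.4  169. ]
171 25 [ 408.8 -236.7  168.1] [ 449.5 -224.8  173.9]
176 34 [ 408.2 -256.3  173.2] [ 449.6 -227.6  178.8]
181 54 [ 408.5 -256.3  178.1] [ 449.9 -228.6  183. ]
```

Call:
move_arm(increments=[[[0.0, 0.3, -3, 0, 0, 0, 0], [0.0, 0.5, -4.5, 0, 0, 0, 0], [0.0, 0.5, -4.5, 0, 0, 0, 0], [0.0, 0.5, -4.5, 0, 0, 0, 0], [0.0, 0.5, -4.5, 0, 0, 0, 0], [0.0, 0.5, -4.5, 0, 0, 0, 0], [0.0, 0.5, -4.5, 0, 0, 0, 0], [0.0, 0.5, -4.5, 0, 0, 0, 0], [0.0, 0.3, -3.0, 0, 0, 0, 0], [0.0, 0.2, -1.0, 0, 0, 0, 0], [0.0, 0, 0, 0, 0, 0, 0]]])

```text
time_s: 6.58
ee_pos: [458.9, 156.3, 201.8]
ee_rot: [-180.0, 2.3, 1.0]
force: [0.5, -0.1, -2.6]
gripper_width: 23.9
```

Call:
move_arm(increments=[[[0.0, 2.3, -0.5, -0.5, 0, 0.04, 0], [0.0, 0, 0, -0.5, 0, 0, -0.164], [0.0, 0, 0, 0, 0, 0, -0.164], [0.0, 0, 0, 0, 0, 0, -0.164], [0.0, 0, 0, 0, 0, 0, -0.164], [0.0, 0, 0, 0, 0, 0, -0.164], [0, 0, 0, 0, 0, 0, 0], [0, 0, 0, 0, 0, 0, 0]]])

```text
time_s: 7.58
ee_pos: [492.2, 155.0, 212.7]
ee_rot: [179.2, -0.6, 48.6]
force: [0.3, -0.6, -2.9]
gripper_width: 23.5
```

Call:
move_arm(increments=[[[0.0, -0.15, -1.19, 0.8, 0.014, -0.01, 0], [0.0, 0, 0, 0.6, 0, 0, 0], [0, 0, 0, 0, 0, 0, 0]]])

```text
time_s: 7.95
ee_pos: [481.7, 162.0, 197.2]
ee_rot: [-179.9, 0.0, 48.4]
force: [-0.2, 0.7, -2.5]
gripper_width: 23.8
```

```bash
python3 - <<'E'
from h import *
s=monitor.state();print(s['ee_pos'],s['ee_rot'],s['gripper_width'],s['force'])
a=grab('top');b=grab('side')
B=cv2.resize(b['color'][165:255,225:325],None,fx=6,fy=6,interpolation=2)
cv2.imwrite('pics/i.png',cv2.cvtColor(B,cv2.COLOR_RGB2BGR))
E
```

```text
[481.71542351 162.00404522 197.20662774] [-1.79926276e+02  4.37376498e-02  4.84446755e+01] 23.765015817361334 [-0.19561731  0.71045996 -2.47959245]
```

View pics/i.png

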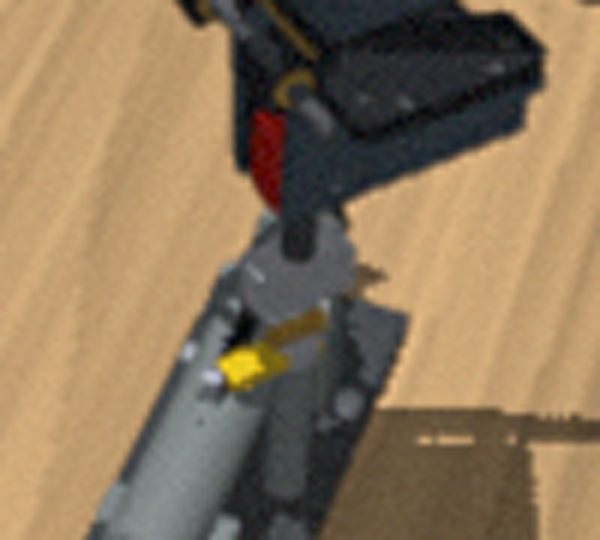

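```bash
python3 - <<'E'
from h import *
b=grab('side');P=cloud(b);s=monitor.state();y=np.radians(48.4);t=s['ee_pos']
sel=(P[...,2]>139)&(P[...,2]<160)&(np.hypot(P[...,0]-t[0],P[...,1]-t[1])<40)
p=P[sel]-t; U=p[:,0]*np.cos(y)+p[:,1]*np.sin(y); V=-p[:,0]*np.sin(y)+p[:,1]*np.cos(y)
print(len(p),'U',np.percentile(U,[1,5,50,95,99]).round(1),'V',np.percentile(V,[1,5,50,95,99]).round(1))
for lo,hi in((-30,-10),(-10,0),(0,10),(10,15),(15,30)):
    q=V[(U>lo)&(U<hi)&(p[:,2]<-42)]; print(lo,hi,len(q),np.median(q).round(1) if len(q) else '')
# bar top points: colour brass
h=cv2.cvtColor(b['color'],cv2.COLOR_RGB2HSV).astype(int)
r=np.zeros(sel.shape,bool);r[165+51:165+60,225+43:225+56]=1
m=r&(h[...,0]>12)&(h[...,0]<25)&(h[...,1]>150);q=P[m];print(len(q),q[:, :].mean(0).round(1) if len(q) else '',np.argwhere(m).mean(0) if m.any() else '')
c=lambda u,v:((u+.5)/6-.5+225,(v+.5)/6-.5+165)
print('bar mid',ray(b,*c(297,329),116),ray(b,*c(265,347),116),ray(b,*c(328,312),116))
for e in((283,320),(355,290)): print('edge',ray(b,*c(*e),136.4))
E
```

```text
177 U [-23.5 -21.6   3.3  17.7  18.7] V [-8.4 -6.7  8.6 11.4 11.9]
-30 -10 27 10.3
-10 0 15 10.4
0 10 21 10.3
10 15 9 10.5
15 30 28 3.2
28 [480.4 161.8 112.5] [220.03571429 272.75      ]
bar mid [477.17556394 161.88296725 116.        ] [486.35449315 175.33218639 116.        ] [468.10544929 148.91835942 116.        ]
edge [479.38691352 176.953467   136.4       ]
edge [457.30950873 152.14079887 136.4       ]
```

Call:
move_arm(increments=[[[0.0, -0.07, 0, 0.7, 0, 0, 0], [0, 0, 0, 0.7, 0, 0, 0], [0, 0, 0, 0.4, 0, 0, 0], [0, 0, 0, 0.4, 0, 0, 0], [0, 0, 0, 0, 0, 0, 0]]])

```text
time_s: 8.72
ee_pos: [481.8, 161.5, 174.4]
ee_rot: [-180.0, -0.0, 48.4]
force: [-0.5, 0.4, -1.9]
gripper_width: 24.2
```

Call:
move_arm(increments=[[[0.0, 0, 0, 0.3, 0, 0, 0], [0, 0, 0, 0.2, 0, 0, 0], [0, 0, 0, 0, 0, 0, 0]]])

```text
time_s: 9.1
ee_pos: [482.1, 161.5, 169.4]
ee_rot: [-180.0, -0.1, 48.4]
force: [-0.2, 0.0, -2.3]
gripper_width: 23.9
```

Call:
move_arm(increments=[[[0.0, 0, -0.05, 0, 0, 0, -0.13], [0, 0, -0.05, 0, 0, 0, -0.13], [0, 0, -0.05, 0, 0, 0, -0.13], [0, 0, -0.05, 0, 0, 0, -0.13], [0, 0, 0, 0, 0, 0, 0]]])

```text
time_s: 9.72
ee_pos: [480.2, 162.7, 169.5]
ee_rot: [180.0, -0.1, 79.0]
force: [0.5, -0.2, -2.7]
gripper_width: 23.9
```

```bash
python3 - <<'E'
from h import *
s=monitor.state();print(s['ee_pos'],s['ee_rot'],s['gripper_width'],s['force'],s['torque'])
E
```

```text
[480.17926826 162.69841095 169.52516218] [ 1.79989376e+02 -9.38242820e-02  7.90182861e+01] 23.858818649890303 [ 0.4624082  -0.20946534 -2.6757221 ] [-0.05090783 -0.05498303 -0.1217449 ]
```

Call:
move_arm(increments=[[[0.0, 0, -0.05, 0, 0, 0, -0.13], [0, 0, -0.05, 0, 0, 0, -0.13], [0, 0, -0.05, 0, 0, 0, -0.13], [0, 0, -0.05, 0, 0, 0, -0.13], [0, 0, -0.02, 0, 0, 0, -0.06], [0, 0, 0, 0, 0, 0, 0]]])

```text
time_s: 10.48
ee_pos: [477.5, 162.5, 169.5]
ee_rot: [-180.0, -0.1, 112.4]
force: [0.3, -0.3, -2.8]
gripper_width: 23.6
```

```bash
python3 - <<'E'
from h import *
s=monitor.state();print(s['ee_pos'],s['ee_rot'],s['gripper_width'],s['force'],s['torque'])
E
```

```text
[477.46827187 162.46023851 169.49431918] [-1.79991186e+02 -1.05715668e-01  1.12393773e+02] 23.643142589938975 [ 0.25545075 -0.28865109 -2.78052659] [ 0.05008628 -0.11289186 -0.09404545]
```

Call:
move_arm(increments=[[[0, 0, -0.03, 0, 0, 0, -0.08], [0, 0, -0.03, 0, 0, 0, -0.08], [0, 0, 0, 0, 0, 0, -0.04], [0, 0, 0, 0, 0, 0, 0]]])

```text
time_s: 10.98
ee_pos: [476.7, 162.1, 169.5]
ee_rot: [-180.0, -0.1, 123.6]
force: [-0.7, 1.0, -2.1]
gripper_width: 23.6
```

```bash
python3 - <<'E'
from h import *
s=monitor.state();print(s['ee_pos'],s['ee_rot'],s['gripper_width'],s['force'],s['torque'])
b=grab('side')
B=cv2.resize(b['color'][165:255,225:325],None,fx=6,fy=6,interpolation=2)
cv2.imwrite('pics/j.png',cv2.cvtColor(B,cv2.COLOR_RGB2BGR))
E
```

```text
[476.70125328 162.06267608 169.50477065] [-1.79973253e+02 -1.19766147e-01  1.23596249e+02] 23.645079208407072 [-0.66908688  0.98878219 -2.08961787] [-0.0243383  -0.08674773 -0.10114474]
```

View pics/j.png

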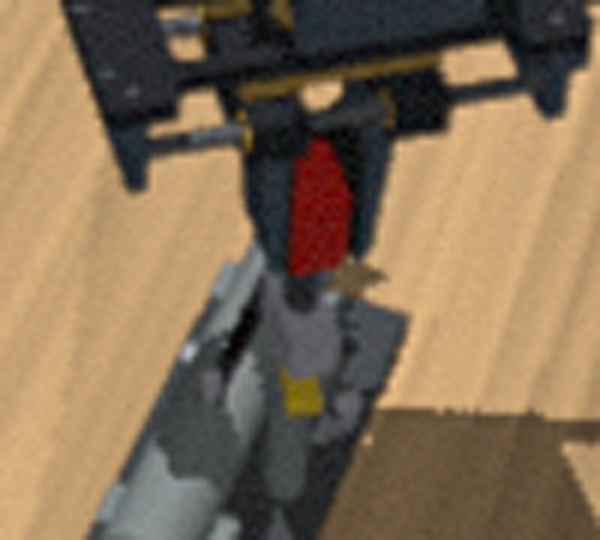

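The arm is now swung well off the slot (yellow end at (303,395)). Torque is still at friction level, so I push on to the stop.

Call:
move_arm(increments=[[[0, 0, -0.02, 0, 0, 0, -0.06], [0, 0, 0, 0, 0, 0, -0.04], [0, 0, 0, 0, 0, 0, 0]]])

```text
time_s: 11.4
ee_pos: [476.3, 161.8, 169.5]
ee_rot: [-180.0, -0.1, 129.2]
force: [-0.5, -0.7, -3.4]
gripper_width: 23.3
```

```bash
python3 - <<'E'
from h import *
s=monitor.state();print(s['ee_pos'],s['ee_rot'],s['gripper_width'],s['force'],s['torque'])
E
```

```text
[476.33954816 161.80532448 169.49106831] [-1.79951276e+02 -1.31770556e-01  1.29165886e+02] 23.334972230364393 [-0.50340269 -0.70081517 -3.36561603] [ 0.01060575 -0.10256014 -0.200853  ]
```

Call:
move_arm(increments=[[[0, 0, 0.03, 0, 0, 0, 0.1], [0, 0, 0, 0, 0, 0, 0], [0, 0, 0, -0.5, 0, 0, 0], [0, 0, 0, -1.5, 0, 0, 0], [0, 0, 0, -2, 0, 0, 0], [0, 0, 0, -1.5, 0, 0, 0], [0, 0, 0, 0, 0, 0, 0]]])

```text
time_s: 12.28
ee_pos: [478.0, 162.4, 230.1]
ee_rot: [179.8, -0.0, 123.3]
force: [-0.1, -0.2, -2.4]
gripper_width: 23.8
```

Call:
move_arm(increments=[[[0, 0, 0, 0, 0, 0, 0.18], [0, 0, 0, 0, 0, 0, 0.18], [0, 0, 0, 0, 0, 0, 0.18], [0, 0, 0, 0, 0, 0, 0.18], [0, 0, 0, 0, 0, 0, 0.18], [0, 0, 0, 0, 0, 0, 0.18], [0, 0, 0, 0, 0, 0, 0.18], [0, 0, 0, 0, 0, 0, 0.18], [0, 0, 0, 0, 0, 0, 0.18], [0, 0, 0, 0, 0, 0, 0.18], [0, 0, 0, 0, 0, 0, 0.18], [0, 0, 0, 0, 0, 0, 0]]])

```text
time_s: 13.78
ee_pos: [475.0, 161.5, 227.6]
ee_rot: [-179.9, 0.2, 6.4]
force: [-0.6, -0.2, -2.9]
gripper_width: 24.3
```

Call:
move_arm(increments=[[[0, 0, 0, 0, 0, 0, 0.093], [0, -0.3, 3, 0, 0, 0, 0], [0, -0.5, 4.5, 0, 0, 0, 0], [0, -0.5, 4.5, 0, 0, 0, 0], [0, -0.5, 4.5, 0, 0, 0, 0], [0, -0.5, 4.5, 0, 0, 0, 0], [0, -0.5, 4.5, 0, 0, 0, 0], [0, -0.5, 4.5, 0, 0, 0, 0], [0, -0.4, 3, 0, 0, 0, 0], [0, -0.2, 2, 0, 0, 0, 0], [0, 0, 0, 0, 0, 0, 0]]])

```text
time_s: 15.15
ee_pos: [446.8, -200.2, 226.4]
ee_rot: [-180.0, 0.2, 3.2]
force: [1.3, -0.2, -2.1]
gripper_width: 24.1
```

Call:
move_arm(increments=[[[0, -0.5, 1.4, 0, 0, 0, 0], [0, -0.5, 1.4, 0, 0, 0, 0], [0, -0.4, 1.2, 0, 0, 0, 0.035], [0, 0, 0, 0, 0, 0, 0], [0, 0, 0, 2, 0, 0, 0], [0, 0, 0, 2, 0, 0, 0], [0, 0, 0, 1, 0, 0, 0], [0, 0, 0, 0, 0, 0, 0]]])

```text
time_s: 16.15
ee_pos: [434.8, -241.6, 175.8]
ee_rot: [-179.9, 0.1, 1.3]
force: [-0.5, 0.3, -3.0]
gripper_width: 23.7
```

```bash
python3 - <<'E'
from h import *
s=monitor.state();print(s['ee_pos'],s['ee_rot'],s['gripper_width'])
b=grab('side');P=cloud(b);t=s['ee_pos'];kb=t[2]-61
sel=(P[...,2]>kb+1)&(P[...,2]<kb+20)&(np.hypot(P[...,0]-t[0],P[...,1]-t[1])<40)
p=P[sel];print(len(p),'x',np.percentile(p[:,0],[0,2,98,100]).round(1),'y med',np.median(p[:,1]).round(1))
f=p[p[:,1]>np.median(p[:,1])-4];print('face yaw',np.degrees(np.polyfit(f[:,0],f[:,1],1)[0]).round(1),len(f))
B=cv2.resize(b['color'][70:170,290:390],None,fx=5.5,fy=5.5,interpolation=2)
cv2.imwrite('pics/k.png',cv2.cvtColor(B,cv2.COLOR_RGB2BGR))
a=grab('top');A=cv2.resize(a['color'][225:270,150:300],None,fx=5,fy=5,interpolation=2);cv2.imwrite('pics/l.png',cv2.cvtColor(A,cv2.COLOR_RGB2BGR))
E
```

```text
[ 434.77397792 -241.63809586  175.82619339] [-1.79910651e+02  8.41580594e-02  1.34852022e+00] 23.671097382592443
85 x [409.8 410.2 450.8 451.3] y med -232.3
face yaw 0.3 74
```

View pics/k.png

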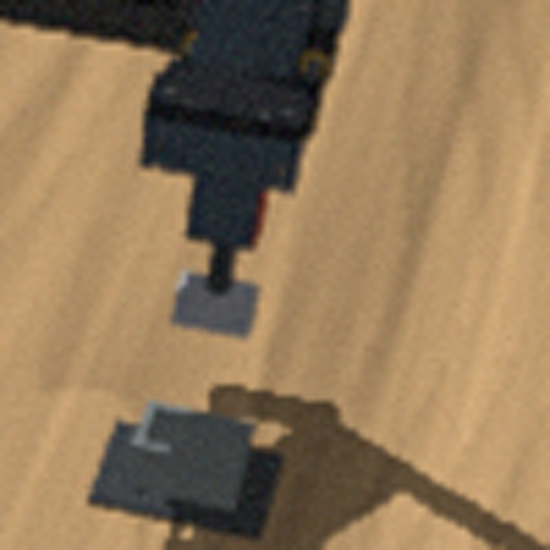

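View pics/l.png

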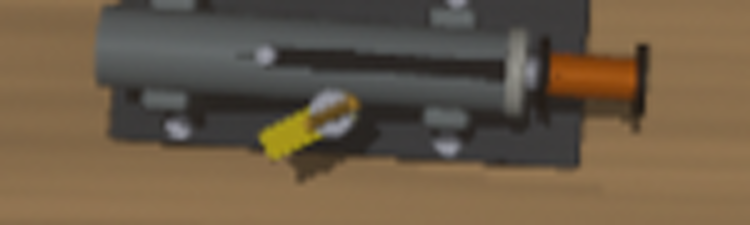

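The latch is open: the yellow arm points to lower left from the hub (333,112) at about 118° yaw, roughly 1.2 rad of turn. The key is centred over the stand, so I lower it.

Call:
move_arm(increments=[[[0, 0, 0, 2, 0, 0, 0], [0, 0, 0, 2, 0, 0, 0], [0, 0, 0, 1.5, 0, 0, 0], [0, 0, 0, 0, 0, 0, 0]]])

```text
time_s: 16.75
ee_pos: [438.5, -243.5, 124.4]
ee_rot: [179.8, -0.5, 1.4]
force: [-0.6, -0.5, -1.7]
gripper_width: 24.1
```

Call:
move_arm(increments=[[[0, -0.36, -0.17, 0, 0, -0.008, 0], [0, 0, 0, 1.0, 0, 0, 0], [0, 0, 0, 0.8, 0, 0, 0], [0, 0, 0, 0, 0, 0, 0]]])

```text
time_s: 17.25
ee_pos: [436.1, -242.6, 107.6]
ee_rot: [179.6, -0.2, 1.4]
force: [-0.1, 0.1, -3.3]
gripper_width: 23.8
```

Call:
move_arm(increments=[[[0, -0.15, -0.1, 0.6, 0.006, -0.004, 0], [0, -0.04, -0.03, 0.7, 0, 0, 0], [0, -0.04, -0.03, 0.7, 0, 0, 0], [0, -0.04, -0.03, 0.7, 0, 0, 0], [0, -0.04, 0, 0.7, 0, 0, 0], [0, 0, 0, 0.3, 0, 0, 0], [0, 0, 0, 0, 0, 0, 0]]])

```text
time_s: 18.12
ee_pos: [432.8, -240.8, 67.7]
ee_rot: [-180.0, 0.1, 1.4]
force: [0.1, 0.2, -2.6]
gripper_width: 23.8
```

Call:
move_arm(increments=[[[0, 0.1, 0, 0.12, 0, 0, 0], [0, 0, 0, 0.08, 0, 0, 0], [0, 0, 0, 0, 0, 0, 0], [0.2, 0, 0, 0, 0, 0, 0], [0.45, 0, 0, 0, 0, 0, 0], [0.5, 0, 0, 0, 0, 0, 0], [0.5, 0, 0, 0, 0, 0, 0], [0.5, 0, 0, 0, 0, 0, 0], [0.5, 0, 0, 0, 0, 0, 0]]])

```text
time_s: 19.25
ee_pos: [435.5, -241.7, 67.5]
ee_rot: [179.9, -0.2, 1.4]
force: [0.6, -0.1, -0.0]
gripper_width: 45.6
```

Call:
move_arm(increments=[[[0.5, 0, 0, -1.5, 0, 0, 0], [0.5, 0, 0, -3, 0, 0, 0], [0.5, 0, 0, -4, 0, 0, 0], [0.6, 0, 0, -4, 0, 0, 0], [0.7, 0, 0, -1.5, 0, 0, 0], [0.7, 0, 0, 0, 0, 0, 0]]])

```text
time_s: 20.0
ee_pos: [435.5, -241.6, 217.0]
ee_rot: [179.7, -0.4, 1.4]
force: [0.1, -0.1, -0.7]
gripper_width: 63.6
```

```bash
python3 - <<'E'
from h import *
from m import masks
b=grab('side');P=cloud(b);m=masks(b)['red'];p=P[m];print(len(p),p.min(0),p.max(0),np.median(p,0))
t=p[p[:,2]>95];print(t.mean(0),cv2.minAreaRect(t[:,:2].astype(np.float32)))
# handle orange in both views
a=grab('top')
for f in (a,b):
    q=cloud(f)[masks(f)['orange']];q=q[(abs(q[:,1]-38)<40)];print('orange',len(q),np.percentile(q,[2,50,98],axis=0).round(1).tolist())
print(monitor.state()['gripper_width'])
E
```

```text
130 [ 415.80941298 -250.27985489   62.47317519] [ 446.61856928 -224.13761823  102.34316124] [ 431.28193506 -230.8758321    89.43897817]
[ 431.84813217 -237.46531169   98.53026273] ((431.8401184082031, -238.29495239257812), (30.100147247314453, 22.333059310913086), 5.975450038909912)
orange 70 [[491.9, 23.6, 78.5], [496.7, 44.2, 83.2], [507.7, 60.3, 88.3]]
orange 39 [[489.0, 18.1, 76.2], [496.8, 40.3, 82.6], [506.2, 60.1, 90.3]]
63.78383255617923
```

Call:
move_arm(increments=[[[0.7, 0.7, -2.8, 0, 0, 0, 0], [0.7, 1.0, -4.2, 0, 0, 0, 0], [0.7, 1.0, -4.2, 0, 0, 0, 0], [0.7, 1.0, -4.2, 0, 0, 0, 0], [0.7, 1.0, -4.2, 0, 0, 0, 0], [0.7, 1.0, -4.2, 0, 0, 0, 0], [0.7, 0.8, -2.5, 0, 0, 0, 0], [0.7, 0.4, -1, 0, 0, 0, 0], [0.7, 0, 0, 0, 0, 0, 0]]])

```text
time_s: 21.22
ee_pos: [493.6, 41.5, 204.4]
ee_rot: [180.0, 0.9, 1.2]
force: [0.4, -0.3, -0.5]
gripper_width: 63.7
```

Call:
move_arm(increments=[[[0.7, 0, 0, 0, 0, 0, -0.168], [0.7, 0, 0, 0, 0, 0, -0.168], [0.7, 0, 0, 0, 0, 0, -0.168], [0.7, 0, 0, 0, 0, 0, -0.168], [0.7, 0, 0, 0, 0, 0, -0.168], [0.7, 0, 0, 0, 0, 0, -0.168], [0.7, 0, 0, 0, 0, 0, -0.168], [0.7, 0, 0, 0, 0, 0, -0.168], [0.7, 0, 0, 0, 0, 0, -0.1], [0.7, 0, 0, 0, 0, 0, 0]]])

```text
time_s: 22.48
ee_pos: [488.8, 28.1, 201.5]
ee_rot: [-178.5, 0.5, 85.9]
force: [-0.1, -0.2, 0.4]
gripper_width: 64.1
```

Call:
move_arm(increments=[[[0.7, 1.35, 0.83, 0, -0.026, 0.009, -0.035], [0.7, 0, 0, 2, 0, 0, 0], [0.7, 0, 0, 3, 0, 0, 0], [0.7, 0, 0, 3, 0, 0, 0], [0.7, 0, 0, 0.5, 0, 0, 0], [0.7, 0, 0, 0, 0, 0, 0]]])

```text
time_s: 23.22
ee_pos: [501.7, 42.9, 115.4]
ee_rot: [179.4, -0.2, 87.8]
force: [0.7, 0.8, 0.1]
gripper_width: 63.8
```

Call:
move_arm(increments=[[[0.7, -0.2, -0.37, 0, 0.01, 0, 0], [0.7, 0, 0, 1.5, 0, 0, 0], [0.7, 0, 0, 2, 0, 0, 0], [0.7, 0, 0, 1.7, 0, 0, 0], [0.7, 0, 0, 0.3, 0, 0, 0], [0.7, 0, 0, 0, 0, 0, 0]]])

```text
time_s: 23.98
ee_pos: [500.4, 41.2, 60.7]
ee_rot: [179.6, -0.3, 87.7]
force: [-0.2, 0.3, -0.8]
gripper_width: 63.8
```

```bash
python3 - <<'E'
from h import *
s=monitor.state();print(s['ee_pos'],s['ee_rot'],s['gripper_width'],s['force'])
b=grab('side')
B=cv2.resize(b['color'][155:235,245:325],None,fx=6,fy=6,interpolation=2)
cv2.imwrite('pics/n.png',cv2.cvtColor(B,cv2.COLOR_RGB2BGR))
E
```

```text
[500.41460519  41.23584148  60.67638155] [179.60290085  -0.26421434  87.72625861] 63.776011203974065 [-0.21859447  0.34974012 -0.84029774]
```

View pics/n.png

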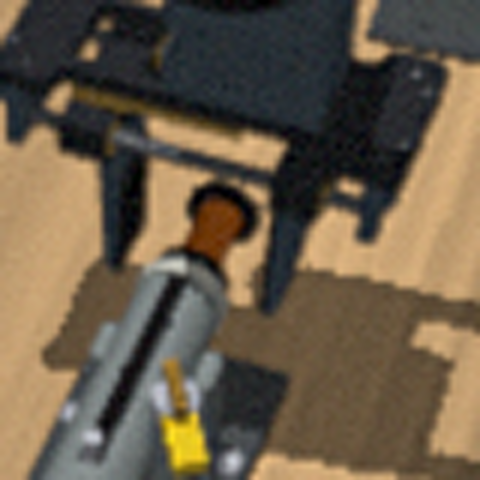

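The side crop shows the orange neck (215,225) centred between the open fingers at (125,200) and (285,240), and the latch open at (180,420). I lower a little and close.

Call:
move_arm(increments=[[[0.7, 0, -0.15, 0.45, 0, 0, 0], [0.3, 0, 0, 0, 0, 0, 0], [0.1, 0, 0, 0, 0, 0, 0], [0, 0, 0, 0, 0, 0, 0], [0, 0, 0, 0, 0, 0, 0], [0, 0, 0, 0, 0, 0, 0], [0, 0, 0, 0, 0, 0, 0]]], force=55)

```text
time_s: 24.9
ee_pos: [498.8, 41.4, 57.4]
ee_rot: [179.5, -0.3, 87.7]
force: [0.4, 0.2, -0.9]
gripper_width: 18.6
```

Call:
move_arm(increments=[[[0, -0.6, 0, 0, 0, 0, 0], [0, -1.0, 0, 0, 0, 0, 0], [0, -1.0, 0, 0, 0, 0, 0], [0, -1.0, 0, 0, 0, 0, 0], [0, 0, 0, 0, 0, 0, 0]]])

```text
time_s: 25.52
ee_pos: [497.5, 9.9, 57.4]
ee_rot: [179.5, -0.9, 87.5]
force: [-0.8, 6.7, 0.5]
gripper_width: 19.0
```

Call:
move_arm(increments=[[[0, -0.8, 0, 0, 0, -0.008, 0], [0, -1.0, 0, 0, 0, 0, 0], [0, -1.0, 0, 0, 0, 0, 0], [0, -0.8, 0, 0, 0, 0, 0], [0, 0, 0, 0, 0, 0, 0]]])

```text
time_s: 26.15
ee_pos: [496.4, -19.0, 57.4]
ee_rot: [179.5, -1.3, 87.3]
force: [0.2, 9.1, -1.4]
gripper_width: 18.7
```

Call:
move_arm(increments=[[[0, -0.8, 0, 0, 0, -0.02, 0], [0, -0.6, 0, 0, 0, 0, 0], [0, -0.3, 0, 0, 0, 0, 0], [0, 0, 0, 0, 0, 0, 0], [0, 0, 0, 0, 0, 0, 0]]])

```text
time_s: 26.78
ee_pos: [496.1, -26.8, 57.4]
ee_rot: [179.5, -1.2, 87.1]
force: [-0.4, 9.3, 0.4]
gripper_width: 19.0
```

```bash
python3 - <<'E'
from h import *
s=monitor.state();print(s['ee_pos'],s['ee_rot'],s['gripper_width'],s['force'])
b=grab('side')
B=cv2.resize(b['color'][160:230,255:325],None,fx=7,fy=7,interpolation=2)
cv2.imwrite('pics/o.png',cv2.cvtColor(B,cv2.COLOR_RGB2BGR))
E
```

```text
[496.09570437 -26.76219992  57.41326124] [179.49296921  -1.19206362  87.141169  ] 18.95914436261177 [-0.3988548   9.29089936  0.38479966]
```

View pics/o.png

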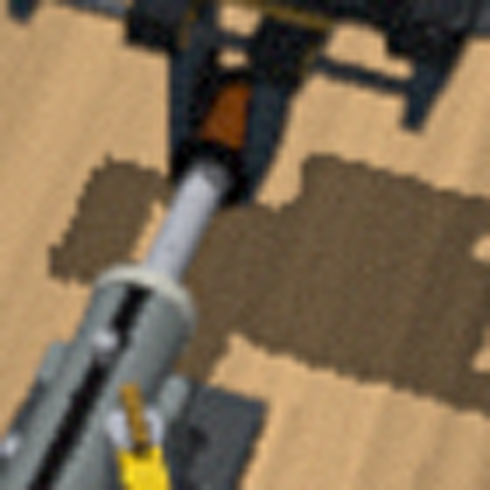

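Bare steel only between the flange (210,170) and the mouth (150,290); the green is not out yet. By TCP travel the rod is at about 68 mm, so I pull 7 mm more.

Call:
move_arm(increments=[[[0, -0.5, 0, 0, 0, 0, 0], [0, -0.5, 0, 0, 0, 0, 0], [0, -0.3, 0, 0, 0, 0, 0], [0, 0, 0, 0, 0, 0, 0]]])

```text
time_s: 27.32
ee_pos: [495.9, -32.0, 57.4]
ee_rot: [179.5, -2.0, 87.1]
force: [1.2, 10.5, -0.2]
gripper_width: 19.0
```

Call:
move_arm(increments=[[[0, -0.3, 0, 0, 0, 0, 0], [0, -0.3, 0, 0, 0, 0, 0], [0, 0, 0, 0, 0, 0, 0], [0, 0, 0, 0, 0, 0, 0]]])

```text
time_s: 27.82
ee_pos: [496.0, -30.8, 57.4]
ee_rot: [179.5, -2.7, 87.2]
force: [0.3, 9.6, 0.4]
gripper_width: 19.1
```

```bash
python3 - <<'E'
from h import *
for i in range(2):
  b=grab('side');s=monitor.state();print(s['ee_pos'],s['ee_rot'],s['force'])
B=cv2.resize(b['color'][170:220,265:305],None,fx=10,fy=10,interpolation=2)
a=grab('top');A=cv2.resize(a['color'][225:265,235:285],None,fx=8,fy=8,interpolation=2)
A=cv2.copyMakeBorder(A,0,180,0,0,0)
cv2.imwrite('pics/p.png',cv2.cvtColor(np.hstack([A,B]),cv2.COLOR_RGB2BGR))
E
```

```text
[495.95544792 -30.67230014  57.43934816] [179.48944021  -2.69089383  87.15828873] [-0.40256236 11.35698697  0.82613213]
[495.94815706 -30.67329703  57.43350527] [179.49209669  -2.69289716  87.15252935] [ 1.09143873 10.81537424  0.06000395]
```

The viewer is used up (12 pictures), so I check the band numerically.

```bash
python3 - <<'E'
from h import *
from m import masks
for n in('side','top'):
  f=grab(n);P=cloud(f);h=cv2.cvtColor(f['color'],cv2.COLOR_RGB2HSV).astype(int)
  near=(abs(P[...,0]-498)<16)&(P[...,1]>-15)&(P[...,1]<85)&(P[...,2]>65)&(P[...,2]<100)
  g=near&(h[...,0]>38)&(h[...,0]<90)&(h[...,1]>70); r=near&((h[...,0]<5)|(h[...,0]>172))&(h[...,1]>120)
  print(n,'green',g.sum(),P[g].mean(0).round(1) if g.any() else '', P[g].min(0) if g.any() else '', P[g].max(0) if g.any() else '','red',r.sum())
  o=masks(f)['orange']&(abs(P[...,1]+30)<50);print('orange',P[o][:,1].min(),P[o][:,1].max())
  # profile along the rod top line
  K=f['camera_matrix']
  for y in range(46,84,3):
    c=f['R']@np.array([498-(66-y)*.037,y,83.])+f['t'];u,v=K[0,0]*c[0]/c[2]+K[0,2],K[1,1]*c[1]/c[2]+K[1,2]
    print(y,f['color'][int(round(v)),int(round(u))],end=' ')
  print()
p=cloud(grab('side'))[masks(grab('side'))['red']];p=p[p[:,1]<-200];print('key',p.mean(0),p[:,2].max());print(monitor.state()['ee_pos'])
E
```

```text
side green 4 [496.6  -7.7  80.7] [486.06072722  -9.84341681  67.39194686] [507.59834595  -6.40198153  85.78011747] red 4
orange -50.78689853200156 -19.77314777824521
46 [151 153 158] 49 [169 172 177] 52 [176 181 187] 55 [178 180 187] 58 [182 183 186] 61 [193 196 184] 64 [193 196 184] 67 [188 185 174] 70 [85 87 84] 73 [91 97 98] 76 [40 41 43] 79 [70 75 75] 82 [42 41 39] 
top green 12 [499.6  70.3  81.4] [493.63462439  69.22238098  71.80374181] [507.52015818  71.75039527  86.62963742] red 0Traceback (most recent call last):
  File "<stdin>", line 8, in <module>
    return umr_minimum(a, axis, None, out, keepdims, initial, where)
ValueError: zero-size array to reduction operation minimum which has no identity
```

Call:
move_arm(increments=[[[0, -0.4, 0, 0, 0, 0, 0], [0, -0.4, 0, 0, 0, 0, 0]]])

```text
time_s: 28.32
ee_pos: [495.8, -34.6, 57.4]
ee_rot: [179.5, -3.1, 87.2]
force: [0.4, 11.1, 2.7]
gripper_width: 19.0
```

```bash
python3 - <<'E'
from h import *
from m import masks
for i in range(8):
  f=grab('top' if i%2 else 'side');s=monitor.state();print(s['time_s'],s['ee_pos'].round(2),s['force'].round(1))
P=cloud(f);h=cv2.cvtColor(f['color'],cv2.COLOR_RGB2HSV).astype(int)
near=(abs(P[...,0]-498)<16)&(P[...,1]>-5)&(P[...,1]<85)&(P[...,2]>65)&(P[...,2]<100)
g=near&(h[...,0]>38)&(h[...,0]<90)&(h[...,1]>70);r=near&((h[...,0]<5)|(h[...,0]>172))&(h[...,1]>120);print(g.sum(),P[g].min(0),P[g].max(0),r.sum())
b=grab('side');p=cloud(b)[masks(b)['red']];p=p[p[:,1]<-200];t=p[p[:,2]>95];print('key',t.mean(0),p[:,2].max())
m=masks(f)['yellow'];q=cloud(f)[m];q=q[(abs(q[:,0]-475)<60)&(abs(q[:,1]-165)<60)];d=q[:,:2].mean(0)-[479.3,158.3];print('latch yaw',np.degrees(np.arctan2(d[1],d[0])))
E
```

```text
28.375 [495.78 -34.87  57.37] [ 0.6 11.   1.7]
28.425 [495.79 -34.86  57.41] [-0.2 11.   2. ]
28.475 [495.78 -34.86  57.4 ] [-1.1 10.   1.4]
28.525 [495.79 -34.85  57.41] [-0.3 10.2  2.3]
28.575 [495.78 -34.85  57.37] [ 0.2 11.2  2.6]
28.625 [495.78 -34.86  57.4 ] [-0.7 10.1  1.8]
28.675 [495.78 -34.86  57.39] [-0.1 10.6  2.5]
28.725 [495.78 -34.86  57.41] [ 0.1 10.5  1.8]
24 [493.62391983  64.6505638   70.7519208 ] [507.53587316  71.75484275  88.18277316] 0
key [ 431.33740019 -238.72310499   98.52231831] 104.415569498645
latch yaw 117.51569214910586
```

```bash
python3 -c "
from h import *
print(job.job_done());print(monitor.state()['ee_pos'])"
```

```text
the job is handed in; nothing more can be done
None
the job is handed in; nothing more can be done
```

I opened the latch with the key, put the key back in its stand, drew the rod to the green band, and handed the job in while still holding it. No verdict was reported. It took about 29 s of the 72 s allowed.

What the last checks showed:
- **Latch:** the yellow arm is at about 117.5° yaw, against about 48.5° at the start. That is roughly 1.2 rad, so fully open; the turning torque doubled at the end, as expected at the stop.
- **Key:** it stands upright in its stand, with its top about 100 mm up (one stray depth point read 104 mm). The side camera put the top of the grip at (431, −239) mm, within about 3 mm of the stand's middle, and the fingers are well clear of it.
- **Rod:** tool travel gives about 76 mm drawn out. About 8 mm of green shows outside the mouth in the top view and no red. The hold was steady at about 10.5 N, against roughly 11 N expected from the spring.

Three limits on these checks:
- **Numbers only at the end:** the viewer reached its 12-picture limit, so I checked the final band position from pixel colours and depth, not by eye.
- **Side view of the band:** it could not confirm the green, because the tube's rim hid it.
- **Tool tilt:** the tool tilted about 3° under the spring pull, which puts about 1 mm of uncertainty on the travel figure.

I never touched the jar, coupling or plug, and I did not re-measure them at the end.

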